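Hold back the printer's tension arm for a roll change

ROBOT

A 7-joint arm with a two-finger parallel gripper is mounted at the origin on the work surface. World frame = base frame: x ahead of the robot, y to its left, z up, the work surface at z = 0. Lengths are in m, angles in rad, forces in N, time in s.
With the tool pointing down it reaches from about 0.4 to 0.85 m from the base axis. Payload 6.9 kg.
Tool frame: the origin (TCP) lies midway between the tips of the shut fingers; the grasp point (between the pads) lies behind it (ctrl.pinch_z is the z of the grasp point in the tool frame, in m); z points along the fingers, y is the direction in which the jaws open and shut (so a half turn about z gives the same grasp; the last joint's range is limited). The gripper opens to 85 mm and grips with 20 to 120 N. Pads are 22 mm wide; open, the fingers measure 114 mm over their backs; the gripper's body (76 mm by 85 mm) begins 54 mm behind the grasp point. The pads swing forward as they close: fully open they stand 13 mm farther back than shut.
Start: joints at [-1.079, 0.507, -0.238, 1.5, 0.126, 1.149, -0.155], TCP at [0.236, 0.579, 0.231] pointing down, gripper open.
Joint ranges: [-3.08, 3.08], [-0.24, 2.05], [-1.43, 1.35], [0, 2.5], [-1.52, 4.66], [0.17, 1.96], [-2.89, 2.89]. Speed limits (rad/s): [2.39, 2.39, 3.14, 3.14, 3.14, 3.14, 3.14].

INTERFACE

Orientations are given as a unit quaternion [w, x, y, z].
In Python, from station import ctrl, get_state, vision, ticket, models gives the robot as it stands. Calls block until the motion is done:
- ctrl.movep(position, orientation): joint-space move of the TCP to a pose.
- ctrl.movel(position, frame=None, max_speed=0.15): straight line of the TCP; frame=None keeps the orientation; max_speed is the mean speed in m/s.
- ctrl.set_joints(angles): joint-space move.
- ctrl.ungrasp() and ctrl.close_gripper(force=None): open the fingers fully, or close them until they stop; force is the grip in N (None keeps the last).
- ctrl.pause(seconds).
- ctrl.ik(position, orientation): joint angles nearest the present ones, or None.
- get_state(): the state.
- vision.grab_frame(name): name is "side" or "top"; returns (picture, depth): 480x640x3 uint8, blue, green, red; 480x640 float32, m along the optical axis (not along the pixel's ray), 0 where there is no reading.
- vision.camera_info(name): a dict with "mtx" (3x3 intrinsics, pixels), "dist_coeffs" ([k1, k2, p1, p2, k3] as OpenCV has them; the pictures are not rectified), "R" (3x3) and "t" (3): a world point X has camera coordinates R X + t. Camera axes: x right, y down, z forward; pixel columns grow to the right and rows downward; lengths in m; the calibration is good to about 2 mm. A picture is of the moment at which its call begins. camera_info takes no time and is no camera call.
A pose or a line that the arm cannot do raises ctrl.Unreachable and nothing moves.
- ticket.close_job(): hands the job in, once; it reports no verdict.
Trained networks look in the newest picture that a camera, given by its name, has taken for a name from the list of things; names that differ only in an ending like _2 or _b are one class to them, and where a whole thing is asked for, a point or a joint stands for the part that bears it (a point fixed in the world has none). Each returns a list of dicts, best first, with "p" (0 to 1); they miss things now and then, are a little off and sometimes report something else, mostly with a low value. They report only what shows in the picture. A call takes as long as a camera call.
- models.recognise(camera, target): "point" ([column, row] in pixels, amid what is visible of it).
- models.masks_of(camera, target): "mask" (480x640 bool, what is visible of it) and "point" ([column, row] in pixels, amid what is visible of it).
The state is a dict: "time": time; "qpos": joint angles; "qd": joint speeds; "tau": joint torques, N m; "tcp_pos": TCP position; "eef_rot": TCP orientation; "contact_force": force on the tool from outside, world axes, zero at the start; "wrist_torque": the same for the moment, N m; "width": finger opening in m.
Only numpy, scipy, OpenCV 4.12 (cv2) and the standard library are available. Lean on these libraries where they do the work, as an engineer would, in place of code of your own. Each camera call takes 0.05 s, during which the arm holds its last target. There are 200 camera calls.

TASK

The results printer is out of paper: pull its paper tray out by the handle to its stop, then press the green paddle of the sprung tension arm towards the tray's front panel, past both clicks of its ratchet and right back to its end stop. Finish while still holding it pressed back there with the fingers, so that I can change the roll: the pawl alone must not carry it. Leave the loose things on the table where they are.

Things in the scene. Friction and masses are not known exactly. Their poses are not given: they have to be found in the camera images.
- printer: desktop results printer, fixed, ivory case 250 deep (x) x 200 wide (y) x 158 mm high. Origin: on the table under the middle of its front face. Its own +x points from the front into the case (away from the robot at yaw 0), y across, z up. The tray slides out along the printer's -x; its yaw is the yaw of all its parts.
- paper_tray (a joint): travel of the paper tray in m: 0 closed, 0.185 out at its stop; starts between 0 and 0.03. Slides with about 1.5 N of friction, stays where left, no latch. Its front panel is 14 mm thick, 196 mm wide, from 16 to 140 mm above the table; closed, the panel's back lies in the plane of the case's front.
- tray_handle (a point): middle of the tray's aluminium bar handle, which moves with the tray: round bar 11 mm thick, 110 mm long along the printer's y, 122 mm above the table, 35 mm in front of the panel's outer face (29 mm of gap behind it), on two posts 94 mm apart. The case's top is 36 mm higher.
- tension_arm (a joint): angle of the tension arm in rad: 0 sprung, leaning 0.65 rad from upright to the printer's +x; grows as its top is pressed to -x (to the front panel), upright at 0.65, end stop at 0.80. Clicks over one tooth at about 0.45, the second at about 0.62; let go then, it springs back onto the pawl at about 0.6. Needs 4 to 8 N at the paddle.
- pivot_out (a point): where the tension arm's pivot lies once the tray is at its stop (a point fixed to the case): its axis runs along the printer's y, 42 mm above the table, 130 mm in front of the case's front, 55 mm behind the back of the tray's front panel and 104 mm behind the handle bar.
- paddle_out (a point): where the centre of the green thumb paddle stands once the tray is at its stop and the arm still sprung (fixed to the case). It is 88 mm from the pivot: a plate 44 mm wide (printer's y), 8 mm thick, with a bead 10 mm across along its top edge, 101 mm from the pivot (122 mm above the table sprung, 142 mm upright). Push it on its +x side, or pinch it.
- core_out (a point): where the middle of the empty cardboard core lies once the tray is at its stop (fixed to the case): 26 mm thick, 80 mm wide (printer's y), 68 mm above the table, top at 81 mm, free to spin; fingers may come down over it to 90 mm. The arm's black idler roller, 14 mm thick, 90 mm wide, sits 65 mm from the pivot, below the paddle.
- pawl (a joint): lift of the brass ratchet pawl in rad: 0 when it has dropped to the root of the teeth, about 0.11 on top of a tooth. It works by itself: need not be touched. It sits with the teeth at the printer's -y end of the arm, 62 mm from the middle.
- paper_roll: bystander: fresh white paper roll standing on end, 80 mm across, 80 mm high; origin under its centre
- sanitiser: bystander: pink pump bottle, 70 mm across, 207 mm high, nozzle to its -x; origin under its centre
- trial_frame: bystander: trial spectacle frame of black rims and steel, 120 x 125 x 52 mm, side arms to its +x; origin on the table under the bridge
- trial_lens: bystander: red-rimmed trial lens lying flat, 38 mm across, 4 mm thick, small tab to its -x; origin under the lens
- occluder: bystander: black hand occluder lying flat, 185 mm long, 60 mm disc at its +x end, 5 mm thick; origin 75 mm from the disc's centre, on the table
- pen_torch: bystander: metal pen torch lying along its x, 125 mm long, 14 mm thick; origin under its middle

How it is judged:
On the way, in this order (a step that is already met when the one before it is completed fails the run):
1. the paper tray is pulled out to its stop (value of joint paper_tray above 0.178 m), for 0.2 s.
2. the tension arm is past the second click and the pawl has dropped in (value of joint tension_arm above 0.66 rad and value of joint pawl below 0.05 rad), for 0.2 s.
At the end, for the whole second after the job is handed in: The tray is within 10 mm of its out stop; the fingers hold the tension arm (at least 2 N of contact) at more than 0.70 rad of its 0.80 rad, beyond where the dropped pawl would catch it (about 0.6), through the last second; none of the six loose things has moved by 20 mm (value of joint paper_tray above 0.175 m and value of joint tension_arm above 0.7 rad and value of joint pawl below 0.05 rad and contact force between the fingers and tension_arm above 2 N and distance of each of paper_roll, sanitiser, trial_frame, trial_lens, occluder, pen_torch from where it was at the start of the episode below 0.02 m); the arm keeps its last pose, push and grip.
It fails at once if one of the loose things on the table is moved from its place (distance of any of paper_roll, sanitiser, trial_frame, trial_lens, occluder, pen_torch from where it was at the start of the episode above 0.03 m).
It also fails if it takes over 48 s, if anything falls off the work surface, if the arm or the gripper's body presses on something with over 40 N, if the wrist force passes 120 N, or if a joint passes its speed limit or range.

## Working session

There is one attempt and no reset: what is moved stays moved. The work goes in short steps, each a Python script; the robot and the scene stay as the last script left them, time stands still between calls to the robot, and variables do not carry over. Pictures are saved under pics/ and viewed, about 8 in all and at most 12, crops included, and the job is handed in when it is done.

```bash
ls; mkdir -p pics
cat > h.py <<'E'
import numpy as np, cv2
from station import ctrl, get_state, vision, ticket, models
def cloud(cam, depth):
    i=vision.camera_info(cam); K=np.array(i["mtx"]);d=np.array(i["dist_coeffs"]);R=np.array(i["R"]);t=np.array(i["t"])
    v,u=np.mgrid[0:480,0:640]
    n=cv2.undistortPoints(np.stack([u.ravel(),v.ravel()],1).astype(np.float64)[:,None],K,d)[:,0]
    z=depth.ravel().astype(float)
    P=(np.c_[n*z[:,None],z]-t)@R
    P[z==0]=np.nan
    return P.reshape(480,640,3)
def proj(cam,X):
    i=vision.camera_info(cam)
    return cv2.projectPoints(np.array(X,float).reshape(-1,1,3),cv2.Rodrigues(np.array(i["R"]))[0],np.array(i["t"]),np.array(i["mtx"]),np.array(i["dist_coeffs"]))[0][:,0]
E
python3 - <<'E'
from h import *
ims=[]
for c in("side","top"):
    im,d=vision.grab_frame(c); P=cloud(c,d); np.save(f"/tmp/{c}.npy",P); cv2.imwrite(f"pics/{c}0.png",im)
    i=vision.camera_info(c); print(c,"campos",-np.array(i["R"]).T@np.array(i["t"]))
    for n in("printer","tray_handle","paper_roll","sanitiser","trial_frame","trial_lens","occluder","pen_torch"):
        for m in models.masks_of(c,n)[:2]:
            q=P[m["mask"]]; q=q[~np.isnan(q[:,0])]
            print(c,n,round(m["p"],2),np.round(m["point"]),m["mask"].sum(), np.round(np.median(q,0),3) if len(q) else None,np.round(np.percentile(q,[3,97],axis=0),3).tolist() if len(q) else None)
print(get_state(),ctrl.pinch_z)
E
```

```text
pics
side campos [ 0.55205424 -1.2117972   0.81961535]
side printer 0.67 [373. 231.] 6839 [0.779 0.013 0.127] [[0.65, -0.017, 0.014], [0.918, 0.175, 0.161]]
side tray_handle 0.66 [333. 231.] 858 [0.661 0.044 0.105] [[0.62, -0.019, 0.024], [0.681, 0.164, 0.144]]
side paper_roll 0.9 [319. 200.] 532 [0.626 0.379 0.058] [[0.594, 0.366, 0.002], [0.664, 0.438, 0.083]]
side paper_roll 0.32 [298. 195.] 83 [0.546 0.526 0.01 ] [[0.516, 0.516, 0.0], [0.585, 0.539, 0.017]]
side sanitiser 0.92 [338. 338.] 1998 [ 0.635 -0.439  0.121] [[0.604, -0.453, 0.035], [0.67, -0.411, 0.207]]
side sanitiser 0.57 [372. 228.] 6959 [0.778 0.014 0.127] [[0.647, -0.017, 0.011], [0.918, 0.182, 0.161]]
side trial_frame 0.71 [374. 230.] 6803 [0.778 0.013 0.127] [[0.65, -0.017, 0.014], [0.916, 0.176, 0.161]]
side trial_frame 0.65 [299. 193.] 64 [0.546 0.526 0.01 ] [[0.518, 0.516, 0.003], [0.578, 0.538, 0.017]]
side trial_lens 0.71 [334. 230.] 954 [0.661 0.051 0.104] [[0.62, -0.019, 0.002], [0.683, 0.275, 0.144]]
side trial_lens 0.53 [275. 207.] 29 [0.472 0.407 0.005] [[0.46, 0.391, 0.002], [0.486, 0.421, 0.007]]
side 
[... 1380 characters left out ...]
, 0.017]]
{'time': 0.9, 'qpos': array([-1.07847519,  0.50744273, -0.23759516,  1.50016806,  0.12571084,
        1.14890774, -0.15480023]), 'qd': array([ 0.00085728, -0.00100716,  0.00120522,  0.00109697, -0.00088523,
       -0.00078063, -0.00183622]), 'tau': array([ 8.05413310e-05, -6.20351028e+01, -2.18487628e+00, -2.49957848e+01,
        1.38618945e-02,  2.18945592e-03, -9.54396114e-06]), 'tcp_pos': array([0.23580978, 0.57881252, 0.23132144]), 'eef_rot': array([8.18405335e-06, 1.92220432e-01, 9.81351774e-01, 2.52742510e-05]), 'contact_force': array([-0.66772007, -0.5112968 ,  0.16882224]), 'wrist_torque': array([-0.03363427,  0.02188925,  0.03719285]), 'width': 0.08561582537208386} -0.0187
```

Run:
```python
from h import *
P=np.load("/tmp/top.npy")
Z=P[...,2];X=P[...,0];Y=P[...,1]
box=(X>.55)&(X<1.05)&(Y>-.15)&(Y<.35)
q=P[box&(Z>.152)&(Z<.166)]
r=cv2.minAreaRect(q[:,:2].astype(np.float32)); print("case top",len(q),r); print(cv2.boxPoints(r))
# panel top / handle by height
for lo,hi in((.133,.147),(.11,.133)):
    m=box&(Z>lo)&(Z<hi)&(X<.75); q=P[m]
    r=cv2.minAreaRect(q[:,:2].astype(np.float32)); print(lo,len(q),np.round(q.mean(0),4),r)
a=cv2.imread("pics/top0.png")[90:290,80:560]; b=cv2.imread("pics/side0.png")[150:350,230:480]
a=cv2.resize(a,None,fx=1.6,fy=1.6);b=cv2.resize(b,(350,280))
o=np.zeros((600,768,3),np.uint8);o[:320]=a;o[320:,:350]=b
cv2.imwrite("pics/v1.png",o)
```

```text
case top 8629 ((0.7947911024093628, 0.09908030182123184), (0.2503719925880432, 0.1995353102684021), 8.83840274810791)
[[ 0.6557625   0.17842868]
 [ 0.68642074 -0.01873727]
 [ 0.9338197   0.01973192]
 [ 0.90316147  0.21689788]]
0.133 558 [0.6634 0.0788 0.1401] ((0.6640762686729431, 0.07954632490873337), (0.01835951767861843, 0.19577346742153168), 9.031700134277344)
0.11 416 [0.6348 0.0742 0.1241] ((0.6456910967826843, 0.07623989880084991), (0.059200040996074677, 0.1952783763408661), 8.470224380493164)
```

View pics/v1.png

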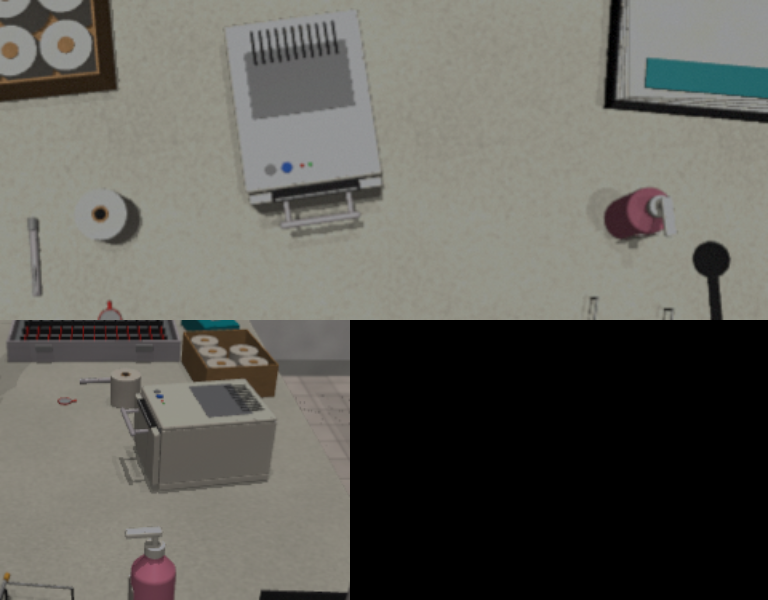

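```bash
cat >> h.py <<'E'
yaw=np.deg2rad(8.9)
ex=np.array([np.cos(yaw),np.sin(yaw),0]);ey=np.array([-np.sin(yaw),np.cos(yaw),0])
O=np.r_[np.array([.7948,.0991])-.125*ex[:2],0]
def W(x,y,z): return O+x*ex+y*ey+np.array([0,0,z])
def L(p): d=np.asarray(p)-O; return np.stack([d@ex,d@ey,d[...,2]],-1)
def rot(th): return [0,np.cos(th/2),np.sin(th/2),0]
E
python3 - <<'E'
from h import *
for c in("top","side"):
    q=L(np.load(f"/tmp/{c}.npy").reshape(-1,3))
    q=q[np.isfinite(q[:,0])]
    h=q[(q[:,0]<-.025)&(q[:,0]>-.12)&(abs(q[:,1])<.04)&(q[:,2]>.115)&(q[:,2]<.135)]
    p=q[(q[:,0]<.02)&(q[:,0]>-.12)&(abs(q[:,1])<.09)&(q[:,2]>.136)&(q[:,2]<.146)]
    for n,s in(("bar",h),("panel",p)): print(c,n,len(s),np.round(np.percentile(s,[3,25,50,75,97],axis=0)*1000,1).tolist() if len(s) else 0)
for th in(yaw,yaw+np.pi,yaw-np.pi):
    print([None if (k:=ctrl.ik(W(x,0,z),rot(th))) is None else np.round(k,2).tolist() for x,z in((-.03,.25),(-.03,.105),(-.214,.105),(-.04,.105))])
E
```

```text
top bar 158 [[-54.9, -37.7, 120.2], [-53.0, -20.4, 123.8], [-50.2, -0.2, 125.2], [-47.4, 20.0, 127.1], [-44.8, 38.1, 130.0]]
top panel 459 [[-15.7, -82.4, 136.7], [-12.0, -40.6, 138.7], [-8.0, -0.4, 140.6], [-4.0, 41.5, 142.3], [-0.2, 83.0, 144.8]]
side bar 54 [[-55.7, -38.4, 122.2], [-54.1, -22.9, 125.5], [-51.7, -2.0, 127.2], [-48.6, 21.9, 128.8], [-32.9, 39.7, 131.1]]
side panel 166 [[-16.4, -84.1, 137.5], [-14.0, -51.6, 140.5], [-9.0, -10.4, 142.0], [-4.9, 32.1, 143.3], [-0.5, 85.5, 145.3]]
[[-0.43, 0.56, 0.49, 1.42, -0.27, 1.23, -1.33], [-0.43, 0.7, 0.47, 1.61, -0.37, 0.93, -1.24], [-0.46, 0.45, 0.43, 2.09, -0.31, 0.66, -1.23], [-0.43, 0.68, 0.47, 1.64, -0.37, 0.91, -1.23]]
[[-0.04, 0.53, -0.2, 1.41, 0.11, 1.22, 1.48], [-0.02, 0.65, -0.23, 1.6, 0.18, 0.91, 1.41], [-0.01, 0.42, -0.2, 2.09, 0.14, 0.64, 1.42], [-0.01, 0.64, -0.23, 1.63, 0.18, 0.89, 1.41]]
[[-0.04, 0.53, -0.2, 1.41, 0.11, 1.22, 1.48], [-0.02, 0.65, -0.23, 1.6, 0.18, 0.91, 1.41], [-0.01, 0.42, -0.2, 2.09, 0.14, 0.64, 1.42], [-0.01, 0.64, -0.23, 1.63, 0.18, 0.89, 1.41]]
```

Run:
```python
from h import *
ctrl.close_gripper(30)
q=rot(yaw+np.pi)
ctrl.movep(W(-.03,0,.24),q)
ctrl.movel(W(-.03,0,.155),max_speed=.15)
s=get_state();f0=s["contact_force"];print(s["time"],s["width"],np.round(L(s["tcp_pos"]),4),f0)
im,_=vision.grab_frame("side");cv2.imwrite("pics/s1.png",cv2.resize(im[150:300,250:450],(800,600)))
for z in(.14,.128,.116,.105):
    ctrl.movel(W(-.03,0,z),max_speed=.06)
    s=get_state();f=s["contact_force"]-f0;print(round(s["time"],2),np.round(L(s["tcp_pos"]),4),np.round(f,1))
    if np.linalg.norm(f)>8: 
        ctrl.movel(W(-.03,0,.155));print("blocked");break
```

```text
4.6917 -7.101275970989776e-05 [-0.0295  0.0004  0.1558] [ 0.99362412 -0.99419355  0.04803754]
5.14 [-0.0303 -0.      0.1396] [-0.7  0.3  1.1]
5.49 [-0.0303 -0.      0.1274] [-0.5  1.1  0.7]
5.84 [-0.0304  0.      0.1154] [-0.2  1.3  0.1]
6.17 [-0.0304 -0.      0.1044] [0.3 0.7 1.4]
```

View pics/s1.png

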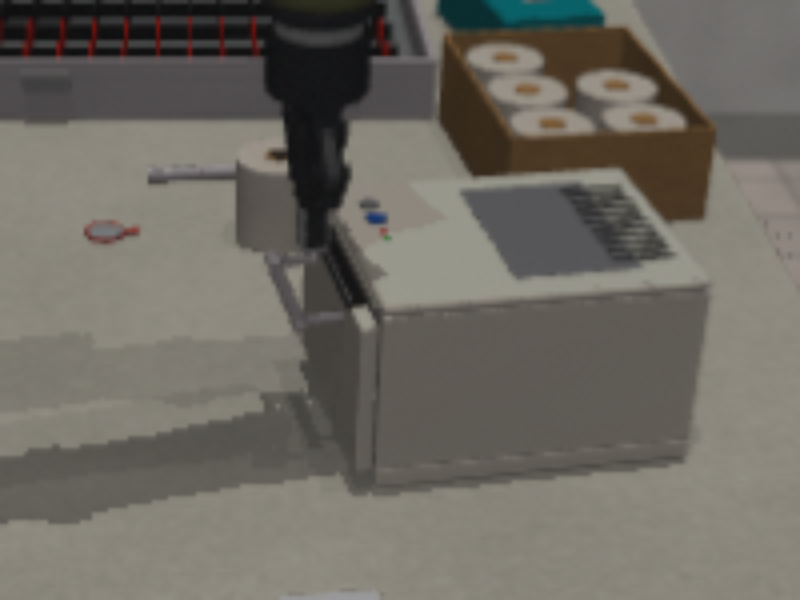

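The fingers (tip at about 318,240) went between bar and panel with no contact. Next I pull to the stop.

Run:
```python
from h import *
f0=get_state()["contact_force"]
ctrl.movel(W(-.20,0,.105),max_speed=.08)
for x in(-.21,-.215,-.218,-.221,-.224,-.227):
    ctrl.movel(W(x,0,.105),max_speed=.03)
    s=get_state();f=(s["contact_force"]-f0);print(round(s["time"],2),np.round(L(s["tcp_pos"]),4),np.round([f@ex,f@ey,f[2]],1))
    if f@ex>15: break
ctrl.pause(.3)
x=L(s["tcp_pos"])[0]
ctrl.movel(W(x+.004,0,.105),max_speed=.03)
ctrl.movel(W(x+.004,0,.22),max_speed=.15)
im,d=vision.grab_frame("top");np.save("/tmp/top2.npy",cloud("top",d));cv2.imwrite("pics/t2.png",cv2.resize(im[130:280,220:370],(600,600)))
im,d=vision.grab_frame("side");np.save("/tmp/side2.npy",cloud("side",d));cv2.imwrite("pics/s2.png",cv2.resize(im[150:300,220:420],(800,600)))
for c in("top","side"):
    q=L(np.load(f"/tmp/{c}2.npy").reshape(-1,3)); q=q[np.isfinite(q[:,0])]
    h=q[(q[:,0]<-.21)&(q[:,0]>-.26)&(abs(q[:,1])<.04)&(q[:,2]>.115)&(q[:,2]<.135)]
    p=q[(q[:,0]<-.15)&(q[:,0]>-.21)&(abs(q[:,1])<.09)&(q[:,2]>.136)&(q[:,2]<.146)]
    for n,s in(("bar",h),("panel",p)): print(c,n,len(s),np.round(np.percentile(s,[3,50,97],axis=0)*1000,1).tolist() if len(s) else 0)
    for n in("tension_arm","paddle_out"):
        for m in models.masks_of(c,n)[:1]:
            v=q0=L(np.load(f"/tmp/{c}2.npy"))[m["mask"]]; v=v[np.isfinite(v[:,0])]
            print(c,n,m["p"],m["point"],np.round(np.percentile(v,[3,50,97],axis=0)*1000,1).tolist())
```

```text
8.93 [-2.107e-01 -1.000e-04  1.049e-01] [-0.8  0.2 -1.8]
9.25 [-0.2155 -0.      0.105 ] [-0.8  1.3 -2.3]
9.5 [-2.171e-01  1.000e-04  1.052e-01] [ 4.7  0.1 -4. ]
9.75 [-2.172e-01  1.000e-04  1.057e-01] [10.5  0.9 -7.8]
10.0 [-2.173e-01  2.000e-04  1.062e-01] [ 18.1   0.3 -12.1]
top bar 0 0
top panel 88 [[-198.2, -88.9, 137.3], [-191.4, -69.5, 139.8], [-184.9, -54.3, 144.5]]
top tension_arm 0.94 [283.5, 245.5] [[-133.9, -54.4, 29.2], [-92.5, -0.7, 100.1], [-68.4, 57.4, 122.6]]
top paddle_out 0.71 [273.1, 180.5] [[-143.2, -91.8, 23.4], [58.8, -1.1, 155.2], [237.7, 90.8, 161.3]]
side bar 47 [[-239.3, -38.7, 124.1], [-234.5, -5.8, 127.7], [-229.3, 32.8, 130.9]]
side panel 158 [[-199.9, -85.2, 138.2], [-192.5, -13.8, 142.4], [-184.5, 83.2, 145.2]]
side tension_arm 0.78 [305.2, 234.6] [[-134.5, -65.1, 29.1], [-99.0, -4.5, 79.7], [-70.0, 72.4, 122.5]]
side paddle_out 0.95 [359.3, 233.8] [[-198.8, -102.6, 15.5], [50.3, -76.0, 93.9], [233.9, 89.2, 161.3]]
```

View pics/s2.png

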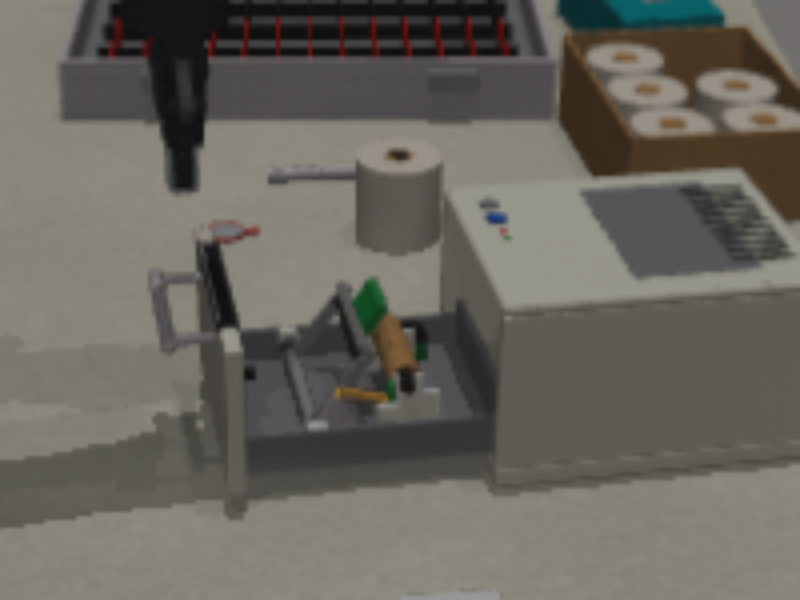

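View pics/t2.png

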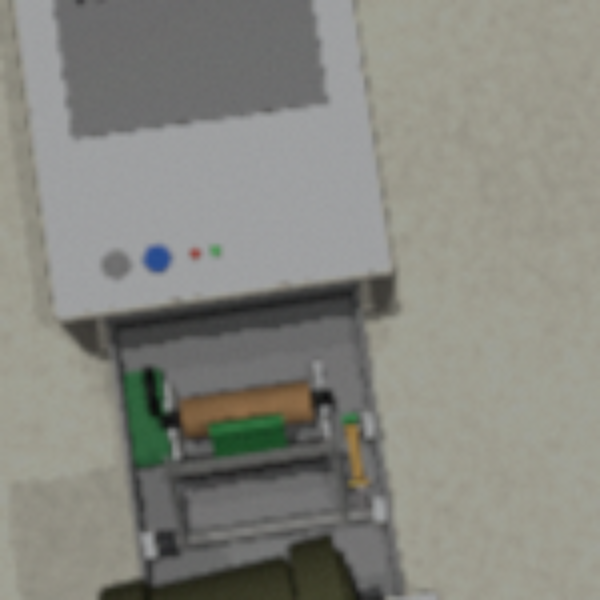

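Tray is at its stop: the bar measures -234 mm, as expected. The green paddle at (370,305) in the side view is still sprung, with free space behind it above the core. Now I go behind it and press.

Run:
```python
from h import *
ctrl.movel(W(-.045,0,.22),max_speed=.2)
f0=get_state()["contact_force"]
def go(x,z,v):
    ctrl.movel(W(x,0,z),max_speed=v)
    s=get_state();f=s["contact_force"]-f0;F=f@ex
    print(round(s["time"],2),x,z,np.round(L(s["tcp_pos"])*1000,1),np.round([F,f@ey,f[2]],1));return F,f
for z in(.15,.12,.103):
    F,f=go(-.045,z,.08)
    if np.linalg.norm(f)>8: print("blocked");raise SystemExit
for x in np.arange(-.055,-.126,-.01):
    F,f=go(x,.103+.018*min(1,(-.055-x)/.06),.05)
    if F>35: break
for x in np.arange(-.127,-.142,-.002):
    F,f=go(x,.121,.03)
    if F>16: break
im,_=vision.grab_frame("side");cv2.imwrite("pics/s3.png",cv2.resize(im[150:300,220:420],(800,600)))
```

```text
14.04 -0.045 0.15 [-44.6   0.  150.5] [-0.8  0.6  0.2]
14.57 -0.045 0.12 [-45.    0.  119.9] [0.  1.2 0.7]
14.93 -0.045 0.103 [-45.3  -0.  102.7] [-0.4  1.1  0.8]
15.28 -0.055 0.103 [-5.530e+01 -1.000e-01  1.035e+02] [ 0.4  0.5 -0.8]
15.63 -0.065 0.106 [-61.6  -0.  108. ] [7.  0.8 3.7]
15.99 -0.07500000000000001 0.109 [-7.080e+01  1.000e-01  1.116e+02] [8.6 1.2 6.9]
16.35 -0.085 0.11199999999999999 [-81.3   0.2 114.3] [6.9 0.5 5.3]
16.71 -0.095 0.11499999999999999 [-91.8   0.2 117.1] [5.8 0.5 4.4]
17.07 -0.10500000000000001 0.118 [-102.4    0.2  119.5] [5.2 1.3 3.8]
17.43 -0.11500000000000002 0.121 [-113.6    0.2  121.5] [ 4.8  1.4 -0.9]
17.77 -0.125 0.121 [-123.1    0.2  121.5] [ 5.8  0.9 -1.8]
18.02 -0.127 0.121 [-124.9    0.2  121.5] [ 7.3  1.7 -2.3]
18.27 -0.129 0.121 [-126.9    0.2  121.4] [ 7.9  1.  -2.1]
18.52 -0.131 0.121 [-127.4    0.2  121.6] [10.9  1.  -4.4]
18.77 -0.133 0.121 [-127.7    0.2  122. ] [16.   1.  -6.9]
19.02 -0.135 0.121 [-127.8    0.2  122.4] [20.   1.5 -8.8]
```

View pics/s3.png

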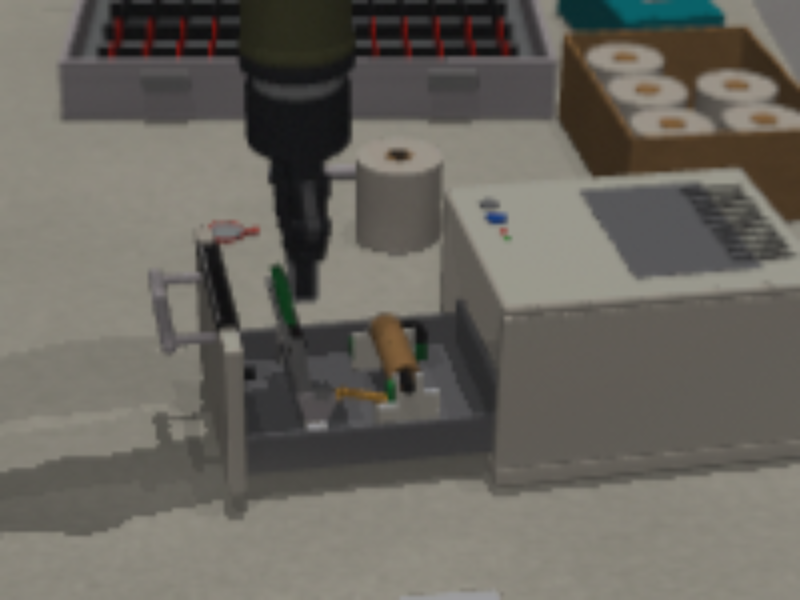

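The fingers stopped at -127.8 mm, against -128 predicted for the 0.80 rad end stop. The paddle at (285,293) leans to the front panel, the pawl at (360,393) lies down and the tray is still out. I'll check that the push holds, then hand in.

Run:
```python
from h import *
ctrl.pause(.8)
s=get_state();print(s["time"],np.round(L(s["tcp_pos"])*1000,1),s["contact_force"]@ex)
ticket.close_job()
```

```text
19.875 [-127.9    0.2  122.4] 19.895578758345156
the job is handed in; nothing more can be done
```

I pulled the tray out to its stop by hooking the closed fingers behind the handle. I then pressed the green paddle past both clicks to its end stop and handed the job in at 19.9 s with the fingers still holding it there.

- **Tray:** at the stop the pull rose to 18 N. The camera put the handle bar 234 mm in front of the case, which is where it should be with the tray fully out. The tray was still out in the last picture.
- **Tension arm:** the fingers stopped 127.9 mm in front of the case, against the 128 mm I calculated for 0.80 rad. After 0.8 s the push was still steady at about 20 N. The arm angle itself has no sensor, so this rests on finger position and force.
- **Pawl:** it looked dropped in the last picture, but I had no direct reading of it.
- **Loose things:** the arm went nowhere near them. I did not measure their positions again at the end.

No check failed or disagreed.

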